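# Screw the blue jar lid down snug

### The job

The blue lid on the white storage jar has been left loose. Screw it clockwise until it goes snug on its seal, with its white stripe about in line with the black mark on the jar, stop there without overtightening, and let go of it. The orange-lidded jar is already closed: leave its lid as it is, and do not knock over or push about the honey jar at the front of the worktop.

Things in the scene. Friction and masses are not known exactly. Their poses are not given: they have to be found in the camera images.
- blue_lid_top (a point): Centre of the blue lid's flat top, on its vertical turning axis, 114 mm above the worktop. The lid is a round, finely ribbed screw cap, 61 mm across, 32 mm tall (lower edge at 82 mm). It cannot be lifted off. A white stripe on its top runs from the centre to the rim along this point's -x axis, which turns with the lid.
- blue_jar: White ceramic jar under the blue lid, held fast to the worktop by a black suction foot 94 mm across. Origin at the centre of its underside, z up. 76 mm across up to height 58 mm, then sloping in to a neck 54 mm across. A black mark down its shoulder and side, along its -x axis, faces roughly to the robot.
- blue_lid (a joint): Turn of the blue lid on its thread in rad, growing clockwise from above (tightening). It starts loose, at -1.2 to -0.6, turns with an easy friction of 0.1 N m and without change of height (a lug cap), and at 0 seats firmly on its seal ring: from there on the ring turns with it.
- blue_seal (a joint): How far the lid, once seated, has been tightened on its seal, in rad clockwise: the black rubber ring under the lid turns with it. Starts at 0. Torque to tighten: 0.3 N m, rising by 0.4 N m per rad (a little more if turned fast). It stays where it is left. Snug: 0.04 to 0.40, best 0.2, where the lid's stripe is in line with the jar's black mark. Past 0.45: overtightened.
- orange_lid (a joint): Turn of the orange lid, clockwise positive, on a jar of the same make and size on the same sort of foot. It is already snug, at about 0, takes 0.35 N m to turn, and must stay there.
- honey_jar: Loose clear jar of honey-coloured contents with a white lid, 69 mm across, 99 mm tall, a bystander at one end of the front row (not the like jar at the back wall); origin at the centre of its underside, z up. At the row's other end stands a red-capped shaker, 160 mm tall. Wall cabinets hang 0.54 m above the worktop beyond x = 0.63: swing the arm across in front of them.

How it is judged:
By the outcome, as a careful person would: the job done as asked, in the order asked, and still so for the second after the job is handed in, with the robot touching nothing.
It also fails if it takes over 30 s, if anything falls off the work surface, if the arm or the gripper's body presses on something with over 40 N, if the wrist force passes 120 N, or if a joint passes its speed limit or range.

### The arm

A 6-joint arm with a two-finger parallel gripper is mounted at the origin on a cart in front of the work surface, level with it; the furniture and walls round the work are solid. World frame = base frame: x ahead of the robot, y to its left, z up, the work surface at z = 0. Lengths are in mm, angles in rad, forces in N, time in s.
With the tool pointing down it reaches from about 400 to 925 mm from the base axis. Payload 12.5 kg.
Tool frame: the origin (TCP) lies between the finger pads; the fingertips stand 25 mm ahead of it and the grasp point (between the pads) lies 6 mm ahead of it; z points along the fingers, y is the line along which they close (so a half turn about z gives the same grasp; the last joint's range is limited). The gripper opens to 95 mm and grips with 3 to 60 N. Pads are 20 mm wide; open, the fingers measure 119 mm over their backs; the gripper's body (75 mm by 180 mm) begins 59 mm behind the grasp point.
Start: joints at [-1.317, 0.491, 1.559, -0, 1.092, -0.106], TCP at [220.077, -584.987, 239.661] pointing down, gripper open.
Joint ranges: [-3.1, 3.1], [-0.84, 2.19], [0.05, 2.79], [-1.13, 4.28], [0.06, 2.93], [-2.69, 2.69]. Speed limits (rad/s): [2.22, 2.22, 2.79, 3.14, 3.14, 3.14].

### API

Orientations are given as [roll, pitch, yaw] about the fixed x, y, z axes, in that order (R = Rz(yaw) Ry(pitch) Rx(roll)).
In Python, from cell import state, read_camera, job_done, cut_out gives the robot as it stands. The module is installed in compiled form; this text tells all that it offers.
- The arm moves only by the tool jog_arm, never from a script. Its argument "motion" is a list of rows, each a list of 2 entries, a list of its own where there are three numbers: the shift along the tool's x, y, z in mm, then the turn about the tool's z in rad. A call has 1 to 5 rows; each row is the pose to reach, as a shift and turn from the pose commanded when the call began, along the tool's axes at that moment; what a row does not reach only later rows make up. A row lasts 1/10 s, in which the tool goes at most 50 mm and 8.59 degrees, less where a joint would pass 70% of its speed; a pose out of reach is approached as far as the arm can. A call with a gripper value outside its range is refused whole. "grip" is the closure, from 0 (fully open) to 1 (shut), set as the call begins (left out, the last holds). The fingers move at their own pace and stop on an object; the grip force is fixed at half the most. Time passes only in rows, so rows that repeat a pose let the fingers close. It gives the time, the measured TCP pose, the force, the opening and the grip force at its end, in the units of the state.
- state(): the state, without advancing time (a new reading comes with each control period).
- read_camera(name): name is "side" or "top" or "wrist"; returns a dict with "img" (384x512x3 uint8, blue, green, red), "vertical_fov" (degrees; the focal length in pixels is half the picture's height over the tangent of half this angle, whatever the lens; pixels are square), "cx", "cy" (the principal point, pixels), "extrinsics" (4x4, takes a point from camera to world coordinates). Camera axes: x right, y up, looking along -z (the intrinsics and any distortion apply to the point x, -y, -z); pixel columns grow to the right and rows downward; lengths in mm; the calibration is good to about 2 mm. The wrist camera is an equidistant fisheye: a pixel r from the principal point sees the ray r / f radians off the axis. A picture is of the moment at which its call begins. There is no depth.
- job_done(): hands the job in; it is judged then, once.
Trained networks look in a picture, given as the dict that the camera call returned (one of the last four; its "shot" number tells which), for a name from the list of things; names that differ only in an ending like _2 or _b are one class to them, and where a whole thing is asked for, a point or a joint stands for the part that bears it (a point fixed in the world has none). Each returns a list of dicts, best first, with "p" (0 to 1); they miss things now and then, are a little off and sometimes report something else, mostly with a low value. They report only what shows in the picture. A call takes as long as a camera call.
- cut_out(name, picture): "region" (384x512 bool, what is visible of it) and "box" ([left, top, right, bottom] in pixels, round what is visible of it).
The state is a dict: "t": time; "joints": joint angles; "qvel": joint speeds; "tau": joint torques, N m; "eef_pos": TCP position; "tcp_rot": TCP orientation; "ft_force": force on the tool from outside, world axes, zero at the start; "moment": the same for the moment, N m; "opening": opening from 0.0 (shut) to 1.0 (fully open); "grip_force": force on a finger pad.
Only numpy, scipy, OpenCV 4.12 (cv2) and the standard library are available. Lean on these libraries where they do the work, as an engineer would, in place of code of your own. Each camera call takes 0.05 s, during which the arm holds its last target. There are 200 camera calls.

## Working session

There is one attempt and no reset: what is moved stays moved. The work goes in short steps, Python scripts to look and compute and a tool call to move; the robot and the scene stay as the last step left them, time stands still between calls to the robot, and variables do not carry over. Pictures are saved under pics/ and viewed, at most 10 in all, crops included, and the job is handed in when it is done.

Besides the shell and the picture viewer there is one more tool, called after "Call:" by a JSON object that holds its "fn" and its "kwargs", one argument or row to a line. jog_arm: Moves the arm, as the interface text tells. Its arguments: {"type":"object","properties":{"motion":{"type":"array"},"grip":{"type":"number"}},"required":["motion"]}

```bash
mkdir -p pics
cat > h.py <<'E'
import numpy as np, cv2
from cell import *
def ray(c,u,v):
    f=192/np.tan(np.radians(c["vertical_fov"])/2)
    d=np.array([(u-c["cx"])/f,-(v-c["cy"])/f,-1.]); E=np.array(c["extrinsics"])
    return E[:3,3],E[:3,:3]@d
def onz(c,u,v,z):
    o,d=ray(c,u,v); return o+d*(z-o[2])/d[2]
def proj(c,p):
    E=np.array(c["extrinsics"]); q=E[:3,:3].T@(np.array(p)-E[:3,3]); f=192/np.tan(np.radians(c["vertical_fov"])/2)
    return c["cx"]+f*q[0]/-q[2], c["cy"]-f*q[1]/-q[2]
E
python3 - <<'E'
from h import *
s=state(); print(s["t"],s["eef_pos"],s["tcp_rot"],s["opening"])
ims=[]
for n in("top","side"):
    c=read_camera(n); ims.append(c["img"])
    print(n,c["vertical_fov"],c["cx"],c["cy"],np.round(c["extrinsics"],3).tolist())
    for k in("blue_lid_top","blue_jar","orange_lid","honey_jar"):
        for r in cut_out(k,c)[:2]:
            ys,xs=np.nonzero(r["region"]); m=(xs.mean(),ys.mean())
            print(k,r["p"],r["box"],np.round(m,1),np.round(onz(c,*m,114 if "lid" in k else 60),0))
    cv2.imwrite(f"pics/{n}0.png",c["img"])
E
```

```text
0.0 [ 220.04604741 -584.75014617  239.07795625] [-3.14052002e+00 -1.09639958e-04  3.59824647e-01] 1.0001115156718803
top 46.60561311203913 255.83829128183882 189.08482443746962 [[0.024, 0.996, -0.086, 371.204], [-1.0, 0.023, -0.016, 52.258], [-0.014, 0.086, 0.996, 1383.651], [0.0, 0.0, 0.0, 1.0]]
blue_lid_top 0.5 [191.1, 192.3, 208.9, 209.9] [200.5 199.6] [447. 229. 114.]
blue_jar 0.87 [280.3, 189.9, 309.7, 219.1] [295.1 204.3] [443. -45.  60.]
orange_lid 0.7 [189.3, 190.8, 211.1, 209.2] [200.3 200.1] [446. 230. 114.]
honey_jar 0.62 [124.1, 188.0, 151.4, 214.6] [139.2 200.8] [443. 420.  60.]
side 45.057808461077585 255.05462234606514 187.90942553457663 [[0.339, 0.509, -0.791, -626.411], [-0.941, 0.181, -0.287, -317.107], [-0.003, 0.842, 0.54, 842.119], [0.0, 0.0, 0.0, 1.0]]
blue_lid_top 0.66 [284.1, 188.1, 305.8, 209.9] [295.3 198.5] [426. -56. 114.]
blue_jar 0.64 [279.6, 191.5, 307.7, 238.9] [294.4 213.7] [428. -55.  60.]
honey_jar 0.6 [136.9, 166.5, 166.5, 200.3] [152.4 184.2] [431. 412.  60.]
```

View pics/top0.png

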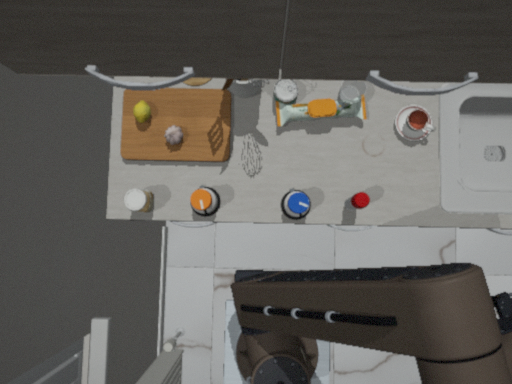

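View pics/side0.png

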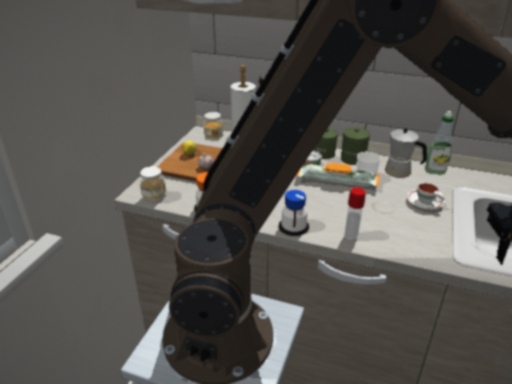

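The top view shows the blue lid at about (298,203), with its stripe pointing right and slightly down. The orange lid is at (203,200), the honey jar at (137,200) and the red shaker at (361,200). The side view shows the blue lid at (295,198). The network's "blue_lid" hit at (200,200) in the top view is really the orange lid.

```bash
cat >> h.py <<'E'
def seg(c,r=60,u0=None):
    im=c["img"].astype(int); b=(im[:,:,0]>im[:,:,2]+60)&(im[:,:,0]>im[:,:,1]+40)
    n,l,st,ce=cv2.connectedComponentsWithStats(b.astype(np.uint8)); i=1+np.argmax(st[1:,4]); return l==i,st[i]
def totool(s,p):
    from scipy.spatial.transform import Rotation as R
    return R.from_euler("xyz",s["tcp_rot"]).inv().apply(np.array(p)-s["eef_pos"])
E
python3 - <<'E'
from h import *
c=read_camera("top"); m,st=seg(c)
h=cv2.convexHull(np.argwhere(m)[:,::-1].astype(np.int32)); (u,v),r=cv2.minEnclosingCircle(h)
p=onz(c,u,v,108); print(st,u,v,r,p)
print(totool(state(),[p[0]-0,p[1],240]))
x,y=int(u),int(v)
cv2.imwrite("pics/lid0.png",cv2.resize(c["img"][y-25:y+25,x-25:x+25],(600,600),interpolation=cv2.INTER_CUBIC))
E
```

```text
[288 193  21  20 307] 298.0652160644531 202.20652770996094 10.445780754089355 [446.51403661 -49.56525188 108.        ]
[ 4.00444961e+02 -4.21422539e+02 -3.91370160e-01]
```

View pics/lid0.png

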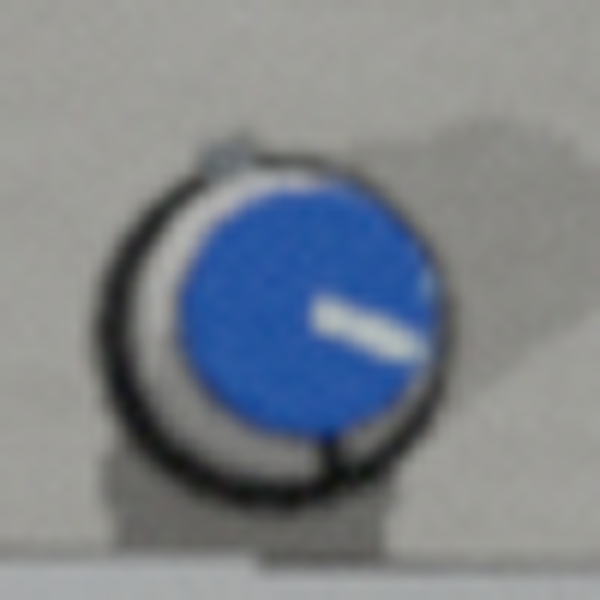

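The stripe points about 17° below image-right and the jar mark about 67°, so it needs roughly 0.85 rad clockwise. Next I go above the lid, turning back a little on the way.

Call:
{"fn": "jog_arm", "kwargs": {
  "motion": [
    [[33, -35, 0], -0.1],
    [[66, -70, 0], -0.2],
    [[99, -105, 0], -0.3],
    [[132, -140, 0], -0.4],
    [[165, -174, 0], -0.5]
  ],
  "grip": 0
}}

```text
t: 1.05
eef_pos: [313.6, -362.2, 239.8]
tcp_rot: [3.141, 0.0, 0.863]
ft_force: [0.9, 0.8, -0.5]
opening: 0.997
grip_force: 0.0
```

Run:
```python
from h import *
s=state();print(s["t"],s["eef_pos"],s["tcp_rot"],s["joints"],totool(s,[446.5,-49.6,239]))
```

```text
1.05 [ 313.56592174 -362.23168875  239.78778053] [3.14111953e+00 1.14123032e-04 8.63489451e-01] [-9.95286865e-01  2.84088145e-01  1.90490745e+00  3.06302694e-05
  9.52110997e-01 -2.87997774e-01] [ 324.01510461 -102.09985823    0.70249667]
```

Call:
{"fn": "jog_arm", "kwargs": {
  "motion": [
    [[45, -14, 0], 0],
    [[90, -28, 0], 0],
    [[135, -42, 0], 0],
    [[180, -56, 0], 0],
    [[225, -70, 0], 0]
  ]
}}

```text
t: 1.55
eef_pos: [407.5, -146.1, 239.9]
tcp_rot: [3.141, -0.0, 0.86]
ft_force: [1.1, -0.3, 0.0]
opening: 1.0
grip_force: 0.0
```

Call:
{"fn": "jog_arm", "kwargs": {
  "motion": [
    [[40, -12, 0], 0],
    [[75, -24, 0], 0],
    [[93, -30, 0], 0],
    [[93, -30, 0], 0]
  ]
}}

```text
t: 1.95
eef_pos: [445.5, -56.0, 239.7]
tcp_rot: [3.141, -0.0, 0.863]
ft_force: [-0.2, -0.8, 1.2]
opening: 1.002
grip_force: 0.0
```

Run:
```python
from h import *
s=state();print(s["t"],s["eef_pos"],s["tcp_rot"],s["joints"])
c=read_camera("wrist"); print(c["vertical_fov"],c["cx"],c["cy"],np.round(c["extrinsics"],3).tolist())
cv2.imwrite("pics/w1.png",c["img"]); cv2.imwrite("pics/w1.png",c["img"])
m,st=seg(c); print(st, [r["box"] for r in cut_out("blue_lid",c)])
```

```text
1.95 [445.5289684  -56.02140137 239.71897189] [ 3.14129458e+00 -2.59493134e-04  8.62919952e-01] [-2.72436140e-01  2.41064430e-01  1.96950069e+00  1.36591241e-04
  9.30647820e-01  4.35358706e-01]
65.70646984690485 251.93851610030526 191.45856511902443 [[0.76, 0.626, 0.173, 493.985], [-0.65, 0.733, 0.203, 0.934], [0.0, -0.266, 0.964, 384.606], [0.0, 0.0, 0.0, 1.0]]
[ 217  150   64   65 2974] [[211.3, 126.6, 282.9, 217.2], [218.7, 150.5, 277.8, 215.2]]
```

View pics/w1.png

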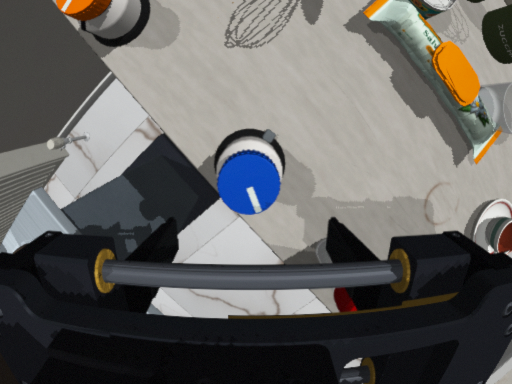

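The wrist view shows the blue lid at about (248,182) with its stripe at (254,200). The fingers are clear of it. I fit the lid centre and stripe here, and the jar mark from the top view.

```bash
cat > fit.py <<'E'
from h import *
from scipy.optimize import minimize
def wproj(c,P):
    E=np.array(c["extrinsics"]); q=(np.atleast_2d(P)-E[:3,3])@E[:3,:3]; f=192/np.tan(np.radians(c["vertical_fov"])/2)
    x,y,z=q[:,0],-q[:,1],-q[:,2]; r=np.hypot(x,y); t=np.arctan2(r,z)
    return np.c_[c["cx"]+f*t*x/r,c["cy"]+f*t*y/r]
def wz(c,u,v,z):
    f=192/np.tan(np.radians(c["vertical_fov"])/2); a=np.array([u-c["cx"],v-c["cy"]]); r=np.hypot(*a); t=r/f
    d=np.array([np.sin(t)*a[0]/r,-np.sin(t)*a[1]/r,-np.cos(t)]); E=np.array(c["extrinsics"]); d=E[:3,:3]@d
    return E[:3,3]+d*(z-E[2,3])/d[2]
def lid(c,x0=(446,-50)):
    m,st=seg(c); h=cv2.convexHull(np.argwhere(m)[:,::-1].astype(np.int32))[:,0].astype(float)
    a=np.linspace(0,2*np.pi,72)
    def cost(p):
        P=np.vstack([np.c_[p[0]+30.5*np.cos(a),p[1]+30.5*np.sin(a),0*a+z] for z in(82,114)])
        k=cv2.convexHull(wproj(c,P).astype(np.float32))
        return sum(cv2.pointPolygonTest(k,tuple(q),True)**2 for q in h)/len(h)
    o=minimize(cost,x0,method="Nelder-Mead"); ctr=o.x
    im=c["img"].astype(int); hull=np.zeros(m.shape,np.uint8); cv2.fillConvexPoly(hull,h.astype(np.int32),1)
    w=np.argwhere((cv2.erode(hull,np.ones((5,5)))>0)&(im[:,:,2]>120))
    W=np.array([wz(c,v,u,114)[:2] for u,v in w]); d=W.mean(0)-ctr
    return ctr,o.fun,len(W),np.degrees(np.arctan2(d[1],d[0]))
E
python3 - <<'E'
from fit import *
s=state(); c=read_camera("wrist"); ctr,f,n,a=lid(c); print(ctr,f**.5,n,"stripe",a)
print("tool shift to it at TCP z112",totool(s,[*ctr,112]))
c=read_camera("top")
# jar mark: dark pixels near the predicted circle r~36,z~60
for z,R in((58,38.3),(40,38.3),(25,38.3)):
    best=[]
    for d in range(-150-90,-60):
        g=proj(c,[ctr[0]+R*np.cos(np.radians(d)),ctr[1]+R*np.sin(np.radians(d)),z])
        best.append((d,int(cv2.getRectSubPix(c["img"],(1,1),g).sum())))
    lo=sorted(best,key=lambda t:t[1])[:12]; print(z,sorted(lo))
E
```

```text
[446.85922626 -49.0299624 ] 1.2102191267389844 166 stripe -110.38778501570546
tool shift to it at TCP z112 [  8.00277611  -4.28929215 127.62547683]
58 [(-115, 100), (-114, 95), (-113, 91), (-112, 89), (-111, 91), (-110, 94), (-109, 97), (-108, 97), (-107, 97), (-106, 98), (-105, 102), (-104, 107)]
40 [(-114, 103), (-113, 95), (-112, 86), (-111, 77), (-110, 67), (-109, 73), (-108, 81), (-107, 85), (-106, 90), (-105, 93), (-104, 97), (-103, 101)]
25 [(-112, 97), (-111, 90), (-110, 84), (-109, 75), (-108, 78), (-107, 81), (-106, 86), (-105, 89), (-104, 93), (-103, 94), (-102, 97), (-101, 101)]
```

Run:
```python
from fit import *
for n in("top","side"):
  c=read_camera(n)
  for z,R in((62,36),(58,38),(50,38),(40,38)):
    D=np.arange(-200,-130,2)
    v=[int(cv2.getRectSubPix(c["img"],(1,1),proj(c,[446.8+R*np.cos(np.radians(d)),-49.3+R*np.sin(np.radians(d)),z])).sum()) for d in D]
    w=np.clip(np.median(v)-np.array(v)-60,0,None); print(n,z,(w*D).sum()/w.sum(),v)
```

```text
top 62 nan [178, 185, 192, 195, 196, 200, 205, 210, 219, 223, 223, 223, 226, 227, 229, 230, 232, 237, 241, 239, 235, 234, 235, 236, 235, 232, 229, 229, 228, 228, 228, 226, 223, 221, 215]
top 58 -200.0 [162, 177, 193, 199, 201, 203, 208, 211, 212, 211, 213, 214, 219, 228, 231, 229, 229, 231, 235, 234, 231, 231, 232, 232, 230, 230, 230, 229, 228, 228, 228, 227, 225, 223, 220]
top 50 -200.0 [163, 171, 187, 199, 201, 203, 206, 210, 212, 209, 210, 212, 216, 224, 231, 230, 228, 229, 232, 235, 234, 230, 231, 232, 232, 231, 230, 230, 229, 228, 227, 228, 225, 223, 223]
top 40 -198.0 [167, 165, 180, 196, 202, 203, 205, 210, 213, 209, 208, 210, 212, 219, 227, 232, 229, 229, 230, 232, 234, 233, 230, 231, 232, 233, 231, 230, 229, 228, 228, 226, 227, 225, 224]
side 62 -162.7061668681983 [495, 495, 493, 493, 493, 494, 495, 496, 496, 496, 493, 487, 472, 455, 411, 367, 311, 252, 225, 228, 243, 296, 349, 385, 421, 438, 447, 451, 450, 447, 443, 437, 431, 428, 428]
side 58 -162.62158273381294 [458, 458, 458, 458, 461, 461, 460, 460, 460, 459, 456, 451, 437, 424, 391, 347, 296, 238, 205, 211, 229, 277, 326, 358, 392, 404, 413, 416, 415, 413, 410, 410, 407, 404, 404]
side 50 -163.1046698872786 [418, 418, 415, 415, 416, 415, 413, 412, 411, 409, 405, 398, 383, 364, 334, 293, 251, 210, 174, 193, 211, 254, 297, 327, 352, 365, 373, 377, 375, 374, 373, 373, 373, 371, 370]
side 40 -163.20440251572327 [413, 413, 412, 411, 409, 409, 409, 408, 405, 404, 398, 390, 378, 355, 329, 284, 239, 204, 172, 186, 212, 249, 290, 323, 344, 362, 368, 374, 374, 372, 372, 369, 368, 366, 364]<stdin>:7: RuntimeWarning: invalid value encountered in scalar divide
```

Call:
{"fn": "jog_arm", "kwargs": {
  "motion": [
    [[8, -4, 40], 0],
    [[8, -4, 75], 0],
    [[8, -4, 105], 0],
    [[8, -4, 125], 0],
    [[8, -4, 127], 0]
  ]
}}

```text
t: 2.75
eef_pos: [446.2, -49.7, 110.8]
tcp_rot: [-3.138, 0.002, 0.859]
ft_force: [0.4, -0.5, -0.2]
opening: 0.999
grip_force: 0.0
```

The top view is occluded now. The side view puts the mark at -163° and the stripe is at -110°, so 0.92 rad is needed. Closing on the lid.

Call:
{"fn": "jog_arm", "kwargs": {
  "motion": [
    [[0, 0, 0], 0],
    [[0, 0, 0], 0],
    [[0, 0, 0], 0],
    [[0, 0, 0], 0]
  ],
  "grip": 1
}}

```text
t: 3.15
eef_pos: [447.5, -49.3, 113.4]
tcp_rot: [3.14, -0.001, 0.86]
ft_force: [0.2, 0.4, -1.0]
opening: 0.719
grip_force: 0.0
```

Call:
{"fn": "jog_arm", "kwargs": {
  "motion": [
    [[0, 0, 0], 0],
    [[0, 0, 0], 0],
    [[0, 0, 0], 0],
    [[0, 0, 0], 0]
  ]
}}

```text
t: 3.55
eef_pos: [447.1, -49.0, 113.1]
tcp_rot: [3.141, -0.0, 0.86]
ft_force: [-1.9, 2.4, 7.6]
opening: 0.627
grip_force: 30.0
```

Run:
```python
from h import *
s=state();print(s["eef_pos"],s["tcp_rot"],s["moment"],s["ft_force"],s["opening"],s["grip_force"],s["joints"][5])
```

```text
[447.1379231  -49.01042371 113.0728096 ] [ 3.14135010e+00 -1.11428029e-04  8.60025900e-01] [0.2760493  0.31295393 0.01166664] [-1.92999562  2.4361967   7.58618316] 0.6272003347543342 30.003626060206443 0.45457663373265517
```

Call:
{"fn": "jog_arm", "kwargs": {
  "motion": [
    [[0, 0, 0], 0.12],
    [[0, 0, 0], 0.24],
    [[0, 0, 0], 0.36],
    [[0, 0, 0], 0.48],
    [[0, 0, 0], 0.6]
  ]
}}

```text
t: 4.05
eef_pos: [447.1, -49.0, 113.1]
tcp_rot: [3.141, -0.0, 0.255]
ft_force: [-1.5, 2.0, 7.4]
opening: 0.63
grip_force: 30.0
```

Run:
```python
from fit import *
s=state();print(s["eef_pos"],s["tcp_rot"],s["moment"],s["ft_force"],s["opening"],s["grip_force"],s["joints"][5])
c=read_camera("wrist"); print(lid(c)); cv2.imwrite("pics/w2.png",c["img"])
```

```text
[447.13276746 -49.01962641 113.08555877] [ 3.14139661e+00 -2.26535146e-04  2.55268992e-01] [0.27776595 0.3993098  0.08693009] [-1.53854058  1.97496196  7.35349638] 0.630142004593085 29.998456640169024 1.0594211801649713
(array([446.51297673, -48.48237768]), np.float64(21.93107580238341), 57, np.float64(-131.44366600189701))
```

View pics/w2.png

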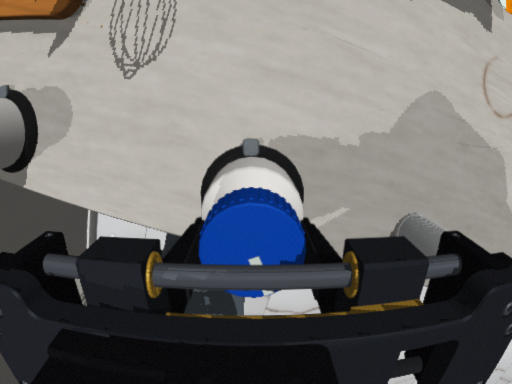

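The wrist view shows the stripe at (257,262), partly hidden by the gripper bar, and it turned with the grip. The torque is still the easy friction (0.09 N m), so the lid is not seated yet.

Call:
{"fn": "jog_arm", "kwargs": {
  "motion": [
    [[0, 0, 0], 0.06],
    [[0, 0, 0], 0.12],
    [[0, 0, 0], 0.18]
  ]
}}

```text
t: 4.4
eef_pos: [447.1, -49.0, 113.1]
tcp_rot: [3.141, -0.0, 0.078]
ft_force: [-0.2, 1.6, 6.6]
opening: 0.63
grip_force: 30.0
```

Run:
```python
from h import *
s=state();print(s["tcp_rot"],s["moment"],s["ft_force"])
```

```text
[ 3.14133894e+00 -1.97319242e-04  7.82431448e-02] [0.22256398 0.3205611  0.37725174] [-0.20444285  1.62360002  6.56260192]
```

Call:
{"fn": "jog_arm", "kwargs": {
  "motion": [
    [[0, 0, 0], 0.06],
    [[0, 0, 0], 0.12],
    [[0, 0, 0], 0.12],
    [[0, 0, 0], 0.12]
  ]
}}

```text
t: 4.8
eef_pos: [447.1, -49.0, 113.1]
tcp_rot: [3.141, -0.0, -0.04]
ft_force: [-1.4, 0.8, 6.6]
opening: 0.627
grip_force: 30.0
```

Run:
```python
from fit import *
s=state();print(s["tcp_rot"],s["moment"],s["ft_force"],s["joints"][5])
c=read_camera("side"); print([proj(c,[446.8,-49.3,114])])
u,v=295,205
cv2.imwrite("pics/s2.png",cv2.resize(c["img"][v-30:v+40,u-35:u+35],(600,600),interpolation=cv2.INTER_CUBIC))
```

```text
[ 3.14145572e+00 -2.54616855e-04 -3.99840377e-02] [ 0.23107446  0.37905953 -0.02118943] [-1.44275067  0.84566195  6.58484083] 1.3546788040638509
[(np.float64(294.95317035884227), np.float64(194.29075556359004))]
```

View pics/s2.png

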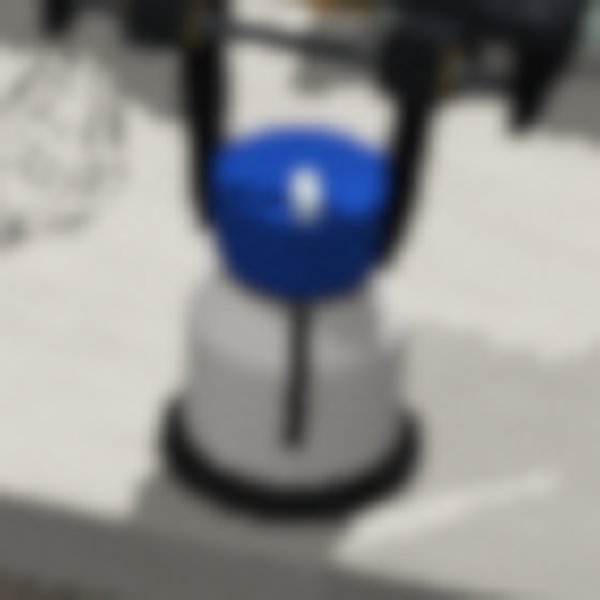

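The side view shows the lid stripe at (303,195) almost straight above the mark at (298,330). The torque had risen to 0.38 N m, so the lid is seated and snug. Letting go and rising.

Call:
{"fn": "jog_arm", "kwargs": {
  "motion": [
    [[0, 0, 0], 0],
    [[0, 0, 0], 0],
    [[0, 0, 0], 0],
    [[0, 0, 0], 0],
    [[0, 0, 0], 0]
  ],
  "grip": 0
}}

```text
t: 5.35
eef_pos: [447.2, -49.2, 112.6]
tcp_rot: [3.141, 0.0, -0.04]
ft_force: [-0.0, 0.4, 1.2]
opening: 0.975
grip_force: 0.0
```

Call:
{"fn": "jog_arm", "kwargs": {
  "motion": [
    [[0, 0, -20], 0],
    [[0, 0, -55], 0],
    [[0, 0, -95], 0],
    [[0, 0, -130], 0],
    [[0, 0, -130], 0]
  ]
}}

```text
t: 5.85
eef_pos: [448.5, -49.5, 246.4]
tcp_rot: [3.14, -0.007, -0.04]
ft_force: [0.3, 1.3, -0.5]
opening: 1.002
grip_force: 0.0
```

Run:
```python
from fit import *
s=state();print(s["t"],s["eef_pos"],s["ft_force"],s["opening"])
c=read_camera("wrist"); print(lid(c))
c=read_camera("side"); u,v=295,205
cv2.imwrite("pics/s3.png",cv2.resize(c["img"][v-30:v+40,u-35:u+35],(600,600),interpolation=cv2.INTER_CUBIC))
```

```text
5.85 [448.5221927  -49.46565621 246.40850321] [ 0.27920619  1.28101961 -0.45024105] 1.0020122892889811
(array([446.75354629, -49.16312132]), np.float64(1.0824675573026632), 158, np.float64(-162.06313119279193))
```

View pics/s3.png

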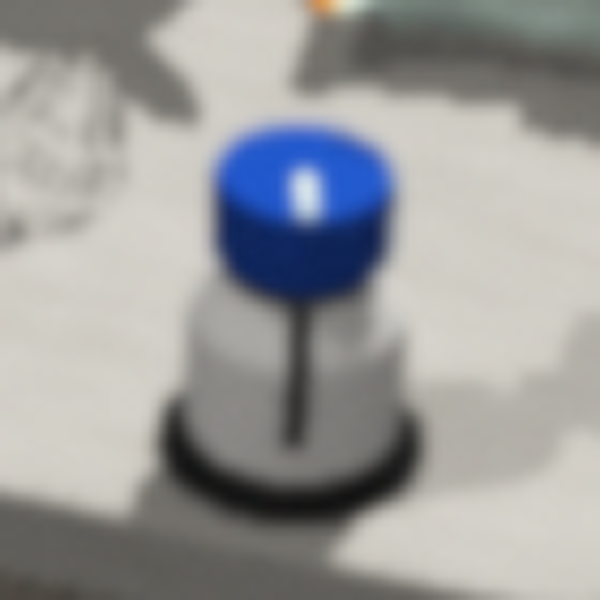

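With the lid released, its stripe is at -162° against the mark's -163°, and the gripper is clear. Handing in.

```bash
python3 -c "
from cell import *
print(job_done())"
```

```text
the job is handed in; nothing more can be done
None
```

The blue lid is snug on its seal, with its stripe within about 1° of the jar's black mark by camera; I released it and handed the job in at about 6 s, never going near the orange-lidded jar or the honey jar.

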